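# Latch the bearing carriage into the gauging slideway

### The job

Set the bearing carriage down flat in the open end of the slideway's channel, then slide it along under the keeper strips, against the gauge's sprung stem, until the sprung pawl clicks in behind it, and let go so that the pawl alone holds it there against the stem. Push gently: stop as soon as you feel the buffer beyond the click (the whole push must stay below 25 N), and leave the other things on the bench where they are.

Things in the scene. Friction and masses are not known exactly. Their poses are not given: they have to be found in the camera images.
- carriage_c (a point): Grey bearing carriage, about 0.22 kg: flat base 64 (x) x 44 (y) x 14 mm high, one upright block 40 (x) x 30 (y) x 34 mm standing centrally on it, a brass-bushed bore through its y faces. This point is the block's centre, 31 mm above the underside. Grasp the block across its 30 mm; an x face of it can be pushed. At the start it stands on the bench at one of two places (the pillow bearing has the other).
- carriage: The same carriage: origin at the centre of its underside, x along its length, z up. The base juts out 12 mm beyond the block at both x ends. Both ends are alike: it may go in either way round, its length along the channel.
- slideway: Gauging slideway fixed to the bench, 270 x 100 mm. Origin on the bench below its middle; x is the direction of pushing, +y the pawl's side. Channel 48 mm wide, centred on y = 0, floor 8 mm above the bench, from x = -145 mm. Side walls to 14 mm (+y) and 24 mm (-y) above the bench. Gauge post and dial from x = 91 mm on, up to 115 mm high.
- mouth (a point): Point on the channel floor's centre line in the middle of the loading end (slideway x = -92 mm, 8 mm above the bench); axes as the slideway. Set the carriage down centred here, within about 20 mm along the channel.
- keeper (a point): Point on the floor's centre line where the open loading end stops (slideway x = -40 mm). From here on keeper strips (undersides 24, tops 28 mm above the bench, 36 mm clear between them) cover the edges of the carriage's base, so it can go on only by sliding.
- pawl_near (a point): Floor point at the nearest place the pawl's tip can be (slideway x = -21 mm). The pawl is a steel blade 15 to 21 mm above the bench, pivoted outside the +y wall, slanting forward into the channel. It is on a dark saddle clamped s = 0 to 28 mm farther along x, different each time and not measured. The base pushes it aside; it springs in behind the base's tail and blocks the way back.
- buffer_near (a point): Floor point below the nearest place of the sprung buffer's face (slideway x = 33.5 mm; 29 to 41 mm above the bench); it is on the same saddle, s farther along x. The block's front meets it about 2 mm past the click. It yields 8 N per mm for 5 mm, then is solid. Until then the push takes up to 14 N (stem, pawl and friction). Latched, the carriage's centre is at slideway x = 11 mm + s.
- stem (a joint): Travel of the gauge's sprung stem in m: 0 = fully out (tip at slideway x = 24 mm, 35 mm above the bench), grows as the block's front pushes it in along +x; 5 N at first, 0.04 N more per mm. Carriage latched: it stays in by 7 to 35 mm, as the saddle is set. If the pawl has not clicked, it drives the carriage back until it is fully out again.
- pillow: Grey round-topped pillow bearing, base 72 x 40 x 10 mm, 40 mm high; not the carriage. Bystander, origin at its underside.
- bush: Loose brass bush, 32 mm diameter, 24 mm high; bystander.
- race: Loose steel bearing race, 52 mm diameter, 14 mm high; bystander.
- driver: Screwdriver, 170 mm long; bystander.
- spanner: Steel spanner, 160 mm long; bystander.
- oil: Green oil can, 52 mm diameter, 110 mm high; bystander.

How it is judged:
By the outcome, as a careful person would: the job done as asked, in the order asked, and still so for the second after the job is handed in, with the robot touching nothing.
It also fails if it takes over 61 s, if anything falls off the work surface, if the arm or the gripper's body presses on something with over 40 N, if the wrist force passes 120 N, or if a joint passes its speed limit or range.

### The arm

A 6-joint arm with a two-finger parallel gripper is mounted at the origin on the work surface. World frame = base frame: x ahead of the robot, y to its left, z up, the work surface at z = 0. Lengths are in mm, angles in rad, forces in N, time in s.
With the tool pointing down it reaches from about 225 to 875 mm from the base axis. Payload 3.4 kg.
Tool frame: the origin (TCP) lies midway between the tips of the shut fingers; the grasp point (between the pads) lies 19 mm behind it; y points along the fingers, z is the direction in which the jaws open and shut, and the axes are right-handed (so a half turn about y gives the same grasp; the last joint's range is limited). The gripper opens to 85 mm and grips with 20 to 120 N. Pads are 22 mm wide; open, the fingers measure 114 mm over their backs; the gripper's body (76 mm by 85 mm) begins 54 mm behind the grasp point. The pads swing forward as they close: fully open they stand 13 mm farther back than shut.
Start: joints at [1.219, 0.276, 1.505, -0, 1.361, -0.121], TCP at [131.549, 559.783, 231.328] pointing down, gripper open.
Joint ranges: [-2.89, 2.89], [-0.75, 2.08], [0.22, 2.7], [-1.18, 4.32], [0.11, 2.71], [-2.7, 2.7]. Speed limits (rad/s): [2.57, 2.57, 3.14, 3.14, 3.14, 3.14].

### API

Orientations are given as a unit quaternion [x, y, z, w].
In Python, from plant import get_obs, capture, finish_job, recognise, silhouettes gives the robot as it stands.
- The arm moves only by the tool step_arm, never from a script. Its arguments are lists of equal length, an entry for each row: "gripper": the opening, from -1 (shut) to 1 (fully open), so that 0 is half open; "slide": the shift along the tool's x, y, z in mm, a list of three; "twist": the turn, a rotation vector about the tool's x, y, z in rad, a list of three. In form: {"gripper": [gripper, ...], "slide": [[x, y, z], ...], "twist": [[wx, wy, wz], ...]}. A call has 1 to 12 rows; each row shifts and turns the commanded pose from where the row before left it, along the tool's axes as they then stand; what a row does not reach is not made up. A row lasts 1/8 s, in which the tool goes at most 62.5 mm and 10.7 degrees, less where a joint would pass 70% of its speed; a pose out of reach is approached as far as the arm can. A call is refused whole if a number of a shift passes 62.5 or a number of a turn 0.188, either way. A call with a gripper value outside its range is refused whole. The fingers move at their own pace and stop on an object; "newtons" is the grip in N (left out, the last holds). Time passes only in rows, so rows that do not move let the fingers close. It gives the time, the measured TCP pose, the force and the opening at its end, in the units of the state.
- get_obs(): the state, without advancing time (a new reading comes with each control period).
- capture(name): name is "side" or "top" or "wrist"; returns a dict with "color" (420x560x3 uint8, blue, green, red), "vertical_fov" (degrees; the focal length in pixels is half the picture's height over the tangent of half this angle, whatever the lens; pixels are square), "cx", "cy" (the principal point, pixels), "world_to_cam" (4x4, takes a point from world to camera coordinates). Camera axes: x right, y down, z forward; pixel columns grow to the right and rows downward; lengths in mm; the calibration is good to about 2 mm. A picture is of the moment at which its call begins. There is no depth.
- finish_job(): hands the job in, once; it reports no verdict.
Trained networks look in the newest picture that a camera, given by its name, has taken for a name from the list of things; names that differ only in an ending like _2 or _b are one class to them, and where a whole thing is asked for, a point or a joint stands for the part that bears it (a point fixed in the world has none). Each returns a list of dicts, best first, with "score" (0 to 1); they miss things now and then, are a little off and sometimes report something else, mostly with a low value. They report only what shows in the picture. A call takes as long as a camera call.
- recognise(camera, label): "extent" ([left, top, right, bottom] in pixels, round what is visible of it).
- silhouettes(camera, label): "region" (420x560 bool, what is visible of it) and "extent" ([left, top, right, bottom] in pixels, round what is visible of it).
The state is a dict: "clock": time; "q": joint angles; "dq": joint speeds; "joint_efforts": joint torques, N m; "tcp_pos": TCP position; "eef_rot": TCP orientation; "wrist_force": force on the tool from outside, world axes, zero at the start; "wrist_torque": the same for the moment, N m; "opening": finger opening in mm.
Only numpy, scipy, OpenCV 4.12 (cv2) and the standard library are available. Lean on these libraries where they do the work, as an engineer would, in place of code of your own. Each camera call takes 0.05 s, during which the arm holds its last target.

## Working session

There is one attempt and no reset: what is moved stays moved. The work goes in short steps, Python scripts to look and compute and a tool call to move; the robot and the scene stay as the last step left them, time stands still between calls to the robot, and variables do not carry over. Pictures are saved under pics/ and viewed, and the job is handed in when it is done.

Besides the shell and the picture viewer there is one more tool, called after "Call:" by a JSON object that holds its "api" and its "payload". step_arm: Moves the arm, as the interface text tells. Its arguments: {"type":"object","properties":{"gripper":{"type":"array"},"slide":{"type":"array"},"twist":{"type":"array"},"newtons":{"type":"number"}},"required":["gripper","slide","twist"]}

```bash
ls; mkdir -p pics; python3 - <<'E'
from plant import *
import cv2,numpy as np
o=get_obs(); print({k:np.round(v,3).tolist() for k,v in o.items()})
for n in ["top","side","wrist"]:
    c=capture(n); cv2.imwrite(f"pics/{n}0.png",c["color"]); print(n,c["vertical_fov"],c["cx"],c["cy"],np.round(c["world_to_cam"],3).tolist())
    for l in ["carriage","slideway","pillow"]:
        print(n,l,[(round(r["score"],2),np.round(r["extent"]).tolist()) for r in recognise(n,l)][:3])
E
```

```text
pics
{'clock': 0.0, 'q': [1.219, 0.277, 1.506, 0.0, 1.361, -0.121], 'dq': [0.001, 0.001, -0.002, -0.002, 0.001, 0.0], 'joint_efforts': [0.001, -41.678, -24.58, 0.0, 0.011, 0.0], 'tcp_pos': [131.335, 559.249, 230.43], 'eef_rot': [0.703, -0.082, 0.081, -0.702], 'wrist_force': [-0.259, -0.077, 0.457], 'wrist_torque': [-0.043, -0.002, 0.008], 'opening': 85.492}
top 49.922044099622966 278.71298373559137 207.72304615616815 [[-0.024, -1.0, -0.017, 70.957], [-0.997, 0.026, -0.072, 595.126], [0.073, 0.015, -0.997, 989.582], [0.0, 0.0, 0.0, 1.0]]
top carriage [(0.85, [428.0, 248.0, 456.0, 279.0])]
top slideway [(0.8, [228.0, 209.0, 349.0, 248.0])]
top pillow [(0.71, [410.0, 180.0, 440.0, 223.0])]
side 54.613980204650694 280.61155304859574 206.19506257633896 [[0.9, -0.436, 0.005, -518.572], [-0.302, -0.632, -0.713, 256.981], [0.314, 0.64, -0.701, 633.408], [0.0, 0.0, 0.0, 1.0]]
side carriage [(0.95, [284.0, 394.0, 327.0, 420.0])]
side slideway [(0.84, [228.0, 161.0, 303.0, 297.0]), (0.7, [192.0, 134.0, 246.0, 165.0]), (0.67, [347.0, 338.0, 398.0, 371.0])]
side pillow [(0.77, [349.0, 337.0, 398.0, 375.0])]
wrist 67.29799087730937 276.96983906014555 207.6570077800267 [[0.229, 0.974, 0.001, -576.07], [0.932, -0.219, 0.288, -37.741], [0.281, -0.065, -0.958, 378.472], [0.0, 0.0, 0.0, 1.0]]
wrist carriage []
wrist slideway []
wrist pillow []
```

View pics/top0.png

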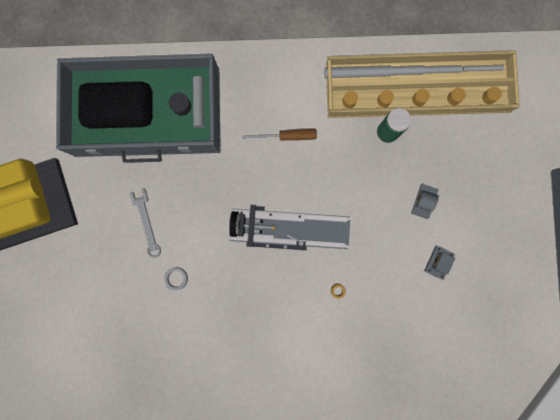

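View pics/side0.png

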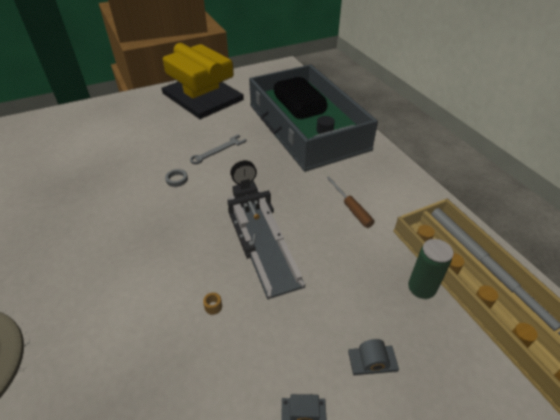

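View pics/wrist0.png

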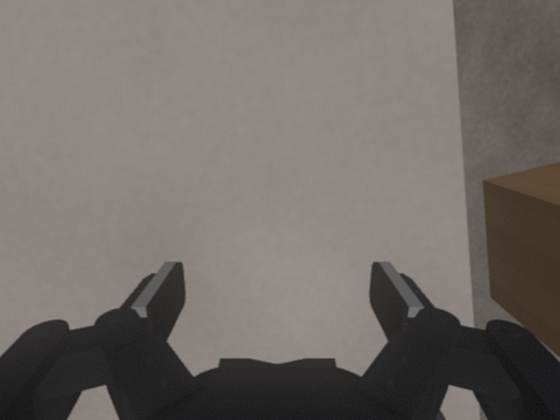

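The top view shows the slideway at about (230–350, 207–248), pushing to image left, with the dial at the left end. The carriage (square block) is at (440,262) and the pillow (round top) at (426,201). I'll zoom in next.

```bash
cat > h.py <<'E'
from plant import *
import cv2,numpy as np
from scipy.spatial.transform import Rotation as R
def K(c):
    f=c["color"].shape[0]/2/np.tan(np.radians(c["vertical_fov"])/2); return f,c["cx"],c["cy"]
def proj(c,P):
    P=np.atleast_2d(P).astype(float); W=np.array(c["world_to_cam"]); p=P@W[:3,:3].T+W[:3,3]; f,cx,cy=K(c)
    return np.c_[f*p[:,0]/p[:,2]+cx,f*p[:,1]/p[:,2]+cy]
def back(c,uv,z):
    f,cx,cy=K(c); W=np.array(c["world_to_cam"]); Rm=W[:3,:3]; o=-Rm.T@W[:3,3]
    uv=np.atleast_2d(uv).astype(float); d=np.c_[(uv[:,0]-cx)/f,(uv[:,1]-cy)/f,np.ones(len(uv))]@Rm
    return o+d*((z-o[2])/d[:,2])[:,None]
E
python3 - <<'E'
from h import *
c=capture("top"); im=c["color"]
a=cv2.convertScaleAbs(im,alpha=1.6)
A=cv2.resize(a[200:255,220:360],None,fx=5.6,fy=5.6,interpolation=cv2.INTER_CUBIC); cv2.imwrite("pics/topA.png",A)
B=cv2.resize(a[170:290,390:480],None,fx=5,fy=5,interpolation=cv2.INTER_CUBIC);cv2.imwrite("pics/topB.png",B)
for l,z in [("carriage",20),("pillow",20),("slideway",20)]:
    for s in silhouettes("top",l)[:1]:
        r=cv2.minAreaRect(np.argwhere(s["region"])[:,::-1].astype(np.float32)); print(l,r,back(c,r[0],z).round(1))
E
```

```text
carriage ((439.800048828125, 261.9000244140625), (24.59674644470215, 29.516094207763672), 26.56505012512207) [[ 467.5 -297.7   20. ]]
pillow ((425.7799377441406, 201.44520568847656), (22.298337936401367, 32.112892150878906), 19.179006576538086) [[ 602.5 -273.2   20. ]]
slideway ((288.9797058105469, 228.28427124023438), (120.40751647949219, 41.32328796386719), 4.085616588592529) [[550.1  34.2  20. ]]
```

View pics/topA.png

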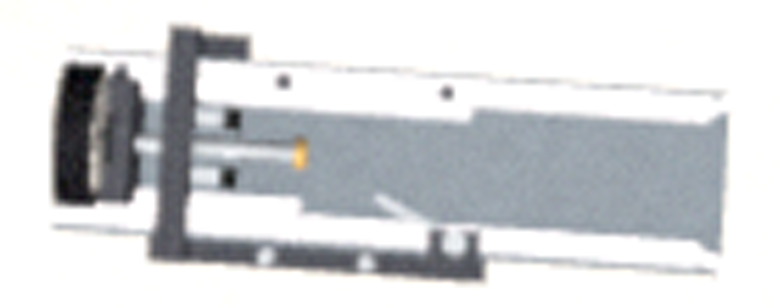

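View pics/topB.png

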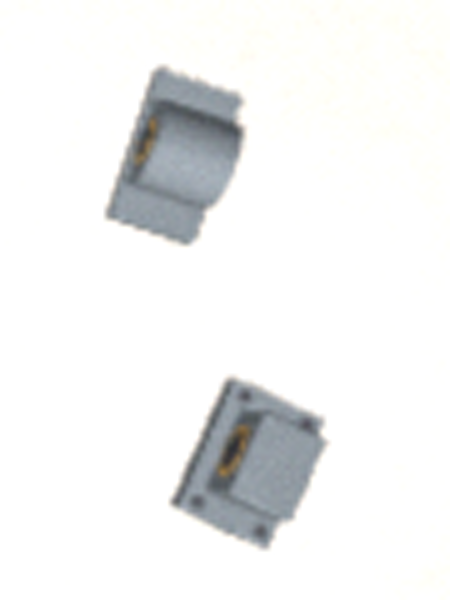

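Enlarged, the channel runs from its open end at crop right (720,190) to the stem tip at (300,152). The pawl is at (400,210), with the dark saddle and its bridge at (150–480, 30–270). The carriage's long axis runs from crop top-right to bottom-left, with the bushed bore facing image left.

```bash
python3 - <<'E'
from h import *
o=get_obs(); T=R.from_quat(o["eef_rot"]).as_matrix(); print("tool axes cols\n",T.round(3))
c=capture("wrist"); W=np.array(c["world_to_cam"]); cp=-W[:3,:3].T@W[:3,3]; print("cam",cp, "in tool",T.T@(cp-o["tcp_pos"])); print("cam axes in tool (rows x,y,z)\n",(W[:3,:3]@T).round(3))
t=capture("top")
def crop(x,y,ox,oy,s): return [x/s+ox,y/s+oy]
# carriage base corners at z=14 in crop B
P=back(t,[crop(x,y,390,170,5) for x,y in [(232,378),(325,420),(265,548),(172,503)]],14); print(P.round(1),P.mean(0), np.linalg.norm(np.diff(P,axis=0),axis=1))
B=back(t,[crop(x,y,390,170,5) for x,y in [(265,412),(327,440),(285,520),(228,495)]],48); print(B.round(1),B.mean(0))
S=back(t,[crop(x,y,220,200,5.6) for x,y in [(727,95),(715,270),(55,225),(75,50)]],14); print("slide",S.round(1),S.mean(0))
S=back(t,[crop(x,y,220,200,5.6) for x,y in [(300,152)]],35); print("stem tip",S)
S=back(t,[crop(x,y,220,200,5.6) for x,y in [(473,115)]],28); print("keeper start -y side",S)
E
```

```text
tool axes cols
 [[ 0.973  0.     0.229]
 [-0.229  0.     0.973]
 [ 0.    -1.     0.   ]]
cam [ 60.62915138 577.2950154  373.80847867] in tool [ -73.03144365 -142.46401405    0.83174582]
cam axes in tool (rows x,y,z)
 [[-0.    -0.001  1.   ]
 [ 0.958 -0.288 -0.   ]
 [ 0.288  0.958  0.001]]
[[ 503.5 -293.9   14. ]
 [ 483.8 -334.2   14. ]
 [ 427.9 -304.8   14. ]
 [ 448.7 -264.6   14. ]] [ 465.99012592 -299.38771755   14.        ] [44.82330799 63.18615153 45.20245583]
[[ 489.2 -296.2   48. ]
 [ 476.6 -322.1   48. ]
 [ 442.8 -302.4   48. ]
 [ 454.1 -278.5   48. ]] [ 465.66219571 -299.79314642   48.        ]
slide [[ 572.4 -103.4   14. ]
 [ 502.4  -96.1   14. ]
 [ 526.8  168.1   14. ]
 [ 597.2  158.8   14. ]] [549.7045545   31.87785977  14.        ]
stem tip [[553.09732897  68.25992058  35.        ]]
keeper start -y side [[ 5.66274490e+02 -5.65038163e-01  2.80000000e+01]]
```

Call:
{"api": "step_arm", "payload": {"gripper": [1, 1, 1, 1, 1, 1, 1, 1, 1, 1, 1, 1], "slide": [[36, 0, -35], [36, 0, -35], [36, 0, -35], [36, 0, -35], [36, 0, -35], [36, 0, -35], [36, 0, -35], [36, 0, -35], [36, 0, -35], [36, 0, -35], [36, 0, -35], [36, 0, -35]], "twist": [[0, 0, 0], [0, 0, 0], [0, 0, 0], [0, 0, 0], [0, 0, 0], [0, 0, 0], [0, 0, 0], [0, 0, 0], [0, 0, 0], [0, 0, 0], [0, 0, 0], [0, 0, 0]]}}

```text
clock: 2.4
tcp_pos: [456.8, 50.6, 231.6]
eef_rot: [-0.702, 0.081, -0.082, 0.703]
wrist_force: [0.2, 1.1, -0.1]
opening: 85.3
```

```bash
python3 - <<'E'
from h import *
o=get_obs(); print({k:np.round(o[k],3).tolist() for k in ["clock","q","dq","tcp_pos","wrist_force"]}); T=R.from_quat(o["eef_rot"]).as_matrix(); print(T.round(3))
c=capture("wrist"); cv2.imwrite("pics/w1.png",cv2.convertScaleAbs(c["color"],alpha=1.4)); np.save("w1.npy",c,allow_pickle=True)
E
```

```text
{'clock': 2.4, 'q': [-0.042, 0.1, 1.733, 0.0, 1.308, -1.381], 'dq': [-0.765, 0.253, -0.289, 0.003, 0.028, -0.757], 'tcp_pos': [456.829, 50.579, 231.551], 'wrist_force': [0.179, 1.071, -0.052]}
[[ 0.973  0.001  0.229]
 [-0.229  0.     0.973]
 [ 0.001 -1.     0.001]]
```

View pics/w1.png

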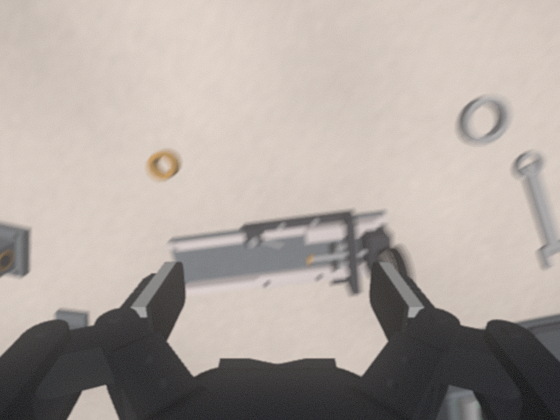

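The slideway is in view at rows 215–290, partly behind the fingers and blurred by the motion. I'll shift and let the arm settle.

Call:
{"api": "step_arm", "payload": {"gripper": [1, 1, 1, 1, 1], "slide": [[40, 15, -10], [40, 15, -10], [10, 0, 0], [0, 0, 0], [0, 0, 0]], "twist": [[0, 0, 0], [0, 0, 0], [0, 0, 0], [0, 0, 0], [0, 0, 0]]}}

```text
clock: 3.08
tcp_pos: [538.1, 12.8, 201.8]
eef_rot: [-0.702, 0.081, -0.081, 0.703]
wrist_force: [-0.4, -0.7, -0.7]
opening: 85.6
```

```bash
python3 - <<'E'
from h import *
o=get_obs(); print({k:np.round(o[k],3).tolist() for k in ["clock","q","dq","tcp_pos","wrist_force"]}); T=R.from_quat(o["eef_rot"]).as_matrix(); print(T.round(3))
c=capture("wrist"); cv2.imwrite("pics/w2.png",cv2.convertScaleAbs(c["color"],alpha=1.4)); np.save("w2.npy",c,allow_pickle=True)
E
```

```text
{'clock': 3.075, 'q': [-0.106, 0.239, 1.631, 0.0, 1.271, -1.447], 'dq': [0.002, -0.008, 0.004, -0.002, -0.005, -0.002], 'tcp_pos': [538.085, 12.814, 201.83], 'wrist_force': [-0.447, -0.656, -0.746]}
[[ 0.974 -0.     0.228]
 [-0.228  0.     0.974]
 [-0.    -1.     0.   ]]
```

View pics/w2.png

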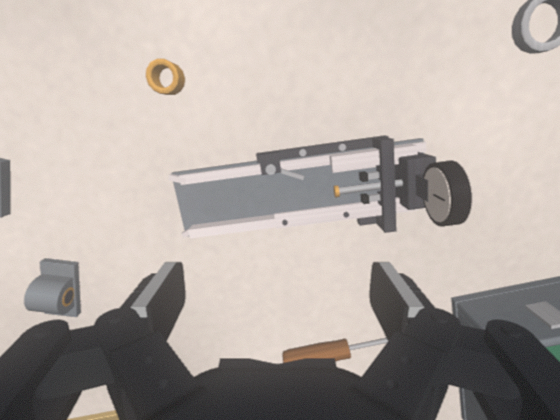

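Clear view now: the channel's open end is at (180,205), the stem tip at (337,190), the pawl at (290,173) and the bridge at (388,183). I'll fit the slideway pose from an enlarged crop.

```bash
python3 - <<'E'
from h import *
c=np.load("w2.npy",allow_pickle=True).item(); im=cv2.convertScaleAbs(c["color"],alpha=1.5)
A=cv2.resize(im[125:250,160:330],None,fx=4.7,fy=4.7,interpolation=cv2.INTER_CUBIC);cv2.imwrite("pics/w2a.png",A)
A=cv2.resize(im[115:250,320:480],None,fx=4.4,fy=4.4,interpolation=cv2.INTER_CUBIC);cv2.imwrite("pics/w2b.png",A)
E
```

```text
(no output)
```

View pics/w2a.png

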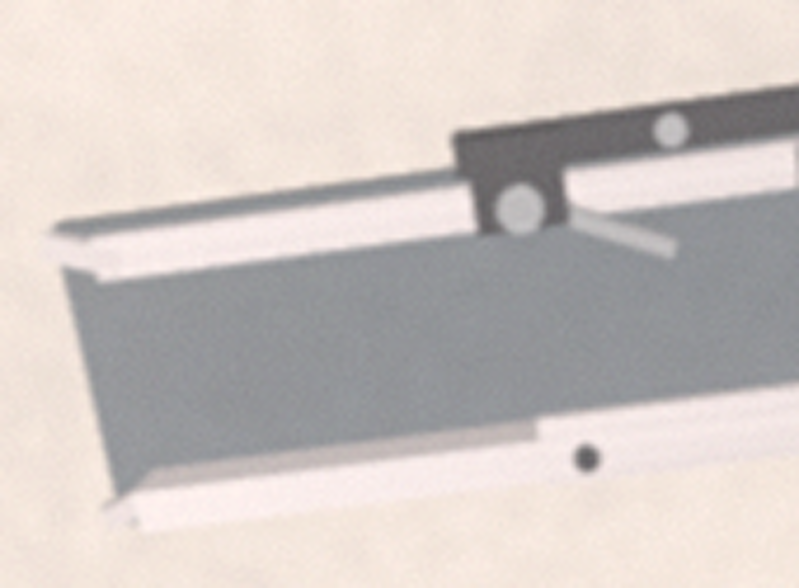

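View pics/w2b.png

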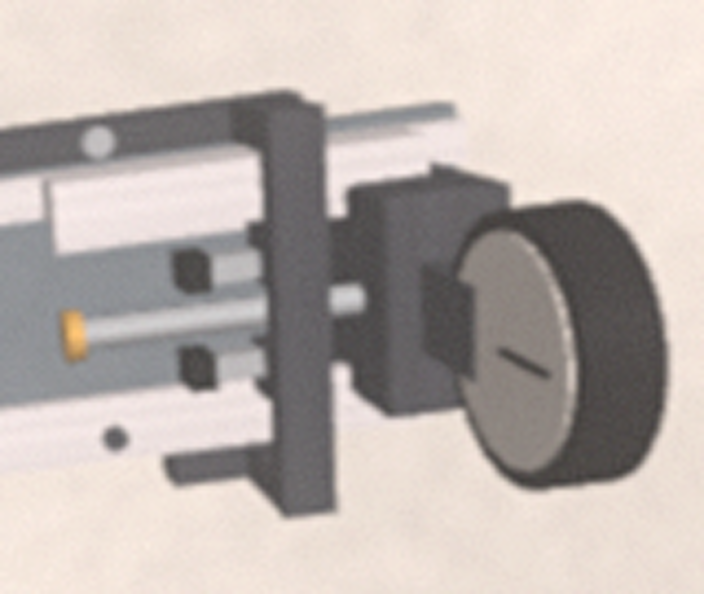

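```bash
python3 - <<'E'
from h import *
c=np.load("w2.npy",allow_pickle=True).item()
a=lambda *p:[[x/4.7-.4+160,y/4.7-.4+125] for x,y in p]
b=lambda *p:[[x/4.4-.4+320,y/4.4-.4+115] for x,y in p]
W1=back(c,a((100,283),(475,235)),14)
W2=back(c,a((130,497),(535,440)),24); W3=back(c,a((155,472),(535,424)),8)
fe=back(c,a((65,270),(115,495)),8)
kp=back(c,a((537,415)),28); st=back(c,b((68,335)),35)
pt=back(c,a((672,250)),18); pt2=back(c,a((672,250)),21)
bf=back(c,b((178,268),(182,367)),35)
ang=lambda L:np.degrees(np.arctan2(*(L[1]-L[0])[[1,0]]))
for n,v in dict(W1=W1,W2=W2,W3=W3,fe=fe,kp=kp,st=st,pt=pt,bf=bf).items(): print(n,v.round(1).tolist(), ang(v) if len(v)>1 else "")
th=np.radians(np.mean([ang(W1),ang(W2),ang(W3)])); print("th",np.degrees(th))
for th in (th,np.radians(84.7)):
    ex=np.array([np.cos(th),np.sin(th)]); ey=np.array([-ex[1],ex[0]])
    for n,v in dict(W1=W1,W2=W2,W3=W3,fe=fe,kp=kp,st=st,pt=pt,bf=bf).items(): print(n,"x",(v[:,:2]@ex).round(1),"y",(v[:,:2]@ey).round(1))
E
```

```text
W1 [[515.7, -86.3, 14.0], [524.5, -0.5, 14.0]] 84.18160795495027
W2 [[563.9, -91.8, 24.0], [571.7, 2.2, 24.0]] 85.2434100109637
W3 [[564.0, -90.1, 8.0], [573.0, 1.8, 8.0]] 84.36544318168853
fe [[511.8, -95.3, 8.0], [567.4, -101.3, 8.0]] -6.142207481895251
kp [[564.8, 4.4, 28.0]] 
st [[553.9, 70.4, 35.0]] 
pt [[537.1, 41.9, 18.0]] 
bf [[544.2, 97.4, 35.0], [567.4, 94.7, 35.0]] -6.570942981685527
th 84.59682038253418
W1 x [-37.4  48.9] y [-521.5 -522.2]
W2 x [-38.3  56.1] y [-570. -569.]
W3 x [-36.6  55.7] y [-569.9 -570.3]
fe x [-46.7 -47.4] y [-518.5 -574.4]
kp x [57.6] y [-561.9]
st x [122.3] y [-544.8]
pt x [92.3] y [-530.8]
bf x [148.2 147.7] y [-532.6 -555.9]
W1 x [-38.3  47.9] y [-521.5 -522.3]
W2 x [-39.4  55. ] y [-570.  -569.1]
W3 x [-37.6  54.7] y [-569.9 -570.4]
fe x [-47.6 -48.5] y [-518.4 -574.3]
kp x [56.5] y [-562.]
st x [121.3] y [-545.]
pt x [91.3] y [-530.9]
bf x [147.2 146.7] y [-532.9 -556.2]
```

Slideway fit: heading about 84.6°, origin (552.4, 46.2), mouth (543.8, −45.4). The channel width comes out at 48 mm, and the stem tip, keeper and floor end agree on x to within about 1 mm. The saddle is at s ≈ 16. Next I'll go above the carriage.

Call:
{"api": "step_arm", "payload": {"gripper": [1, 1, 1, 1, 1, 1, 1, 1, 1, 1, 1], "slide": [[0, 0, -40], [0, 0, -55], [0, 0, -55], [0, 0, -55], [0, 0, -55], [0, 0, -45], [0, 0, -15], [0, 25, 0], [0, 25, 0], [0, 0, 0], [0, 0, 0]], "twist": [[0, 0, 0], [0, 0, 0], [0, 0, 0], [0, 0, 0], [0, 0, 0], [0, 0, 0], [0, 0.128, 0], [0, 0.128, 0], [0, 0, 0], [0, 0, 0], [0, 0, 0]]}}

```text
clock: 4.5
tcp_pos: [466.3, -299.4, 152.5]
eef_rot: [0.687, -0.17, 0.171, -0.686]
wrist_force: [0.2, -0.2, 0.2]
opening: 85.1
```

```bash
cat > look.py <<'E'
import sys
from h import *
n=sys.argv[1]
o=get_obs(); print({k:np.round(o[k],3).tolist() for k in ["clock","q","tcp_pos","wrist_force","opening"]},"|dq|",np.abs(o["dq"]).max()); T=R.from_quat(o["eef_rot"]).as_matrix(); print(T.round(3).tolist(),"yaw",np.degrees(np.arctan2(T[1,2],T[0,2])))
c=capture("wrist"); cv2.imwrite(f"pics/{n}.png",cv2.convertScaleAbs(c["color"],alpha=1.4)); np.save(n+".npy",c,allow_pickle=True)
E
python3 look.py w3
```

```text
{'clock': 4.5, 'q': [-0.696, 0.3, 1.676, 0.0, 1.164, -1.781], 'tcp_pos': [466.314, -299.351, 152.537], 'wrist_force': [0.151, -0.185, 0.233], 'opening': 85.135} |dq| 0.016009832916328258
[[0.884, 0.001, 0.467], [-0.467, -0.001, 0.884], [0.002, -1.0, -0.0]] yaw 62.1476493178456
```

View pics/w3.png

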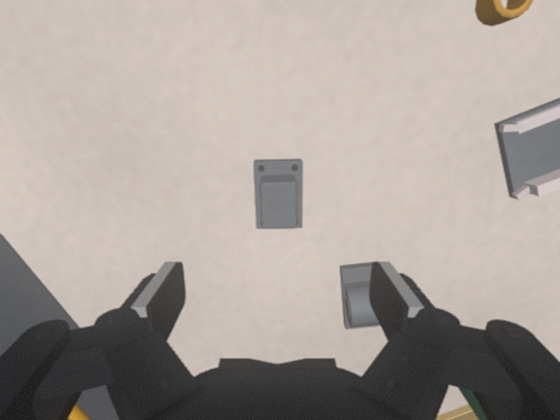

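The carriage is centred between the fingers at (253–303, 158–229) and almost square to the jaws. The pillow's image, at (340–400, 262–328), is overlapped by the right finger. I'll measure the carriage and check that clearance.

```bash
python3 - <<'E'
from h import *
c=np.load("w3.npy",allow_pickle=True).item(); im=cv2.convertScaleAbs(c["color"],alpha=1.6)
A=cv2.resize(im[145:245,235:320],None,fx=6,fy=6,interpolation=cv2.INTER_CUBIC);cv2.imwrite("pics/w3a.png",A)
for l in ("carriage","pillow"):
  for s in silhouettes("wrist",l)[:1]:
    r=cv2.minAreaRect(np.argwhere(s["region"])[:,::-1].astype(np.float32)); print(l,s["score"],r,back(c,cv2.boxPoints(r),8).round(1).tolist(),back(c,r[0],10).round(1))
E
```

```text
carriage 0.79 ((277.5, 193.0), (70.0, 47.0), 90.0) [[427.3, -301.0, 8.0], [447.2, -263.4, 8.0], [507.7, -293.6, 8.0], [486.5, -333.9, 8.0]] [[ 465.7 -297.2   10. ]]
pillow 0.78 ((357.54876708984375, 294.93902587890625), (66.03804779052734, 36.22154235839844), 83.6598129272461) [[558.7, -279.9, 8.0], [571.5, -246.2, 8.0], [646.8, -269.5, 8.0], [633.4, -305.7, 8.0]] [[ 599.9 -274.8   10. ]]
```

View pics/w3a.png

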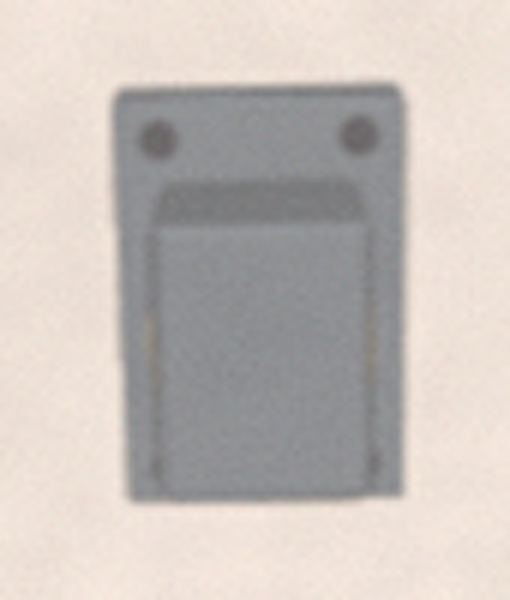

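```bash
python3 - <<'E'
from h import *
c=np.load("w3.npy",allow_pickle=True).item()
a=lambda *p:[[x/6-.4+235,y/6-.4+145] for x,y in p]
o=get_obs(); T=R.from_quat(o["eef_rot"]).as_matrix()
for n,z,q in (("base",14,[(115,92),(405,90),(403,495),(130,497)]),("block",48,[(155,228),(368,225),(367,494),(163,492)])):
    P=back(c,a(*q),z); L=(P-o["tcp_pos"])@T
    print(n,P.mean(0).round(1),np.linalg.norm(P-np.roll(P,-1,0),axis=1).round(1)); print(L.round(1).tolist(), L.mean(0).round(1))
E
```

```text
base [ 466.6 -296.7   14. ] [43.  63.9 43.1 63.9]
[[-33.5, 138.6, -19.2], [-33.8, 138.5, 23.7], [30.1, 138.7, 24.9], [30.4, 138.7, -18.2]] [ -1.7 138.6   2.8]
block [ 466.5 -296.8   48. ] [28.3 38.1 28.3 37.4]
[[-20.3, 104.6, -11.8], [-20.7, 104.6, 16.5], [17.4, 104.7, 17.0], [17.1, 104.7, -11.3]] [ -1.6 104.6   2.6]
```

Call:
{"api": "step_arm", "payload": {"gripper": [1, 1, 1, 1, 1, 1], "slide": [[-1.6, 20, 2.3], [0, 40, 0], [0, 35, 0], [0, 22, 0], [0, 13, 0], [0, 0, 0]], "twist": [[0, -0.017, 0], [0, 0, 0], [0, 0, 0], [0, 0, 0], [0, 0, 0], [0, 0, 0]]}}

```text
clock: 5.4
tcp_pos: [465.5, -296.6, 21.1]
eef_rot: [-0.688, 0.165, -0.164, 0.688]
wrist_force: [0.5, 0.2, 0.1]
opening: 85.1
```

Call:
{"api": "step_arm", "payload": {"gripper": [-1, -1, -1, -1, -1, -1, -1, -1], "slide": [[0, 0, 0], [0, 0, 0], [0, 0, 0], [0, 0, 0], [0, 0, 0], [0, 0, 0], [0, 0, 0], [0, 0, 0]], "twist": [[0, 0, 0], [0, 0, 0], [0, 0, 0], [0, 0, 0], [0, 0, 0], [0, 0, 0], [0, 0, 0], [0, 0, 0]], "newtons": 40}}

```text
clock: 6.4
tcp_pos: [465.9, -297.2, 22.0]
eef_rot: [0.688, -0.164, 0.165, -0.687]
wrist_force: [-0.4, -0.2, 6.7]
opening: 29.3
```

```bash
python3 look.py w4
```

```text
{'clock': 6.4, 'q': [-0.694, 0.439, 1.842, -0.0, 0.86, -1.795], 'tcp_pos': [465.936, -297.152, 22.047], 'wrist_force': [-0.38, -0.241, 6.675], 'opening': 29.309} |dq| 0.0014013477780246216
[[0.892, 0.001, 0.453], [-0.453, -0.001, 0.892], [0.001, -1.0, -0.0]] yaw 63.08289464073572
```

View pics/w4.png

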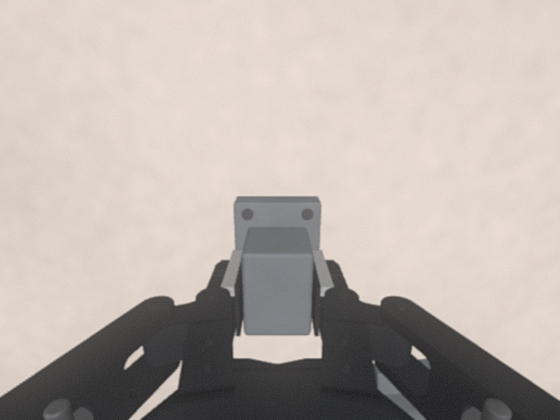

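Gripped flush: the opening is 29.3 mm and the block is centred between the pads at (244–312). Now I'll lift, travel and turn.

Call:
{"api": "step_arm", "payload": {"gripper": [-1, -1, -1, -1, -1, -1, -1, -1, -1, -1], "slide": [[0, -20, 0], [0, -40, 0], [0, -30, 0], [-5, 0, 30], [-8, 0, 46], [-8, 0, 46], [-8, 0, 46], [-8, 0, 46], [-7.6, 0, 46], [0, 0, 0]], "twist": [[0, 0, 0], [0, 0, 0], [0, 0, 0], [0, 0, 0], [0, 0, 0], [0, 0, 0], [0, 0, 0], [0, 0, 0], [0, 0, 0], [0, 0, 0]]}}

```text
clock: 7.7
tcp_pos: [543.4, -41.5, 110.5]
eef_rot: [-0.688, 0.164, -0.163, 0.688]
wrist_force: [0.3, -0.3, -1.3]
opening: 29.2
```

Call:
{"api": "step_arm", "payload": {"gripper": [-1, -1, -1, -1, -1, -1, -1, -1, -1], "slide": [[0, 0, 0], [0, 0, 0], [0, 0, 0], [0, 0, 0], [0, 0, 0], [0, 0, 0], [0, 0, 0], [0, 0, 0], [0, 0, 0]], "twist": [[0, 0.171, 0], [0, 0.171, 0], [0, 0.171, 0], [0, 0.171, 0], [0, 0.171, 0], [0, 0.171, 0], [0, 0.169, 0], [0, 0, 0], [0, 0, 0]]}}

```text
clock: 8.82
tcp_pos: [543.1, -45.1, 111.0]
eef_rot: [-0.477, 0.523, -0.522, 0.476]
wrist_force: [0.2, 0.2, -2.7]
opening: 29.7
```

```bash
python3 look.py w5
```

```text
{'clock': 8.825, 'q': [-0.21, 0.327, 1.752, -0.0, 1.063, -0.118], 'tcp_pos': [543.067, -45.082, 110.988], 'wrist_force': [0.204, 0.168, -2.708], 'opening': 29.681} |dq| 0.010505028103591368
[[-0.092, -0.001, 0.996], [-0.996, 0.0, -0.092], [-0.0, -1.0, -0.001]] yaw -5.280744920397272
```

View pics/w5.png

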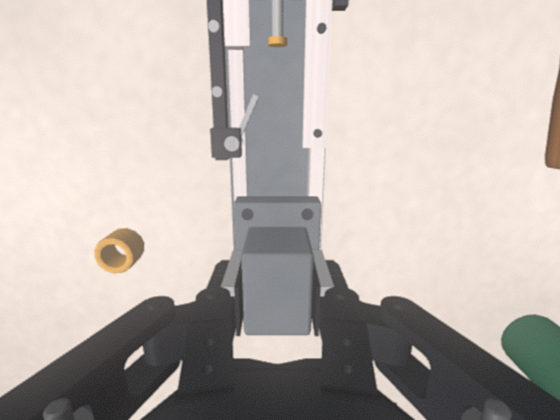

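From the gripped pose, the carriage base front spans columns 234–321 at row 200. The channel runs straight ahead and slightly left, with the stem tip at (277,42), the pawl at (250,110) and the keeper starting at about (305,148). I'll measure the remaining offset in the tool frame.

```bash
python3 - <<'E'
from h import *
c=np.load("w5.npy",allow_pickle=True).item(); im=cv2.convertScaleAbs(c["color"],alpha=1.5)
A=cv2.resize(im[0:235,195:345],None,fx=2.5,fy=2.5,interpolation=cv2.INTER_CUBIC)
A=cv2.resize(im[90:225,205:345],None,fx=4.4,fy=4.4,interpolation=cv2.INTER_CUBIC);cv2.imwrite("pics/w5a.png",A)
A=cv2.resize(im[0:110,195:345],None,fx=5,fy=5,interpolation=cv2.INTER_CUBIC);cv2.imwrite("pics/w5b.png",A)
E
```

```text
(no output)
```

View pics/w5a.png

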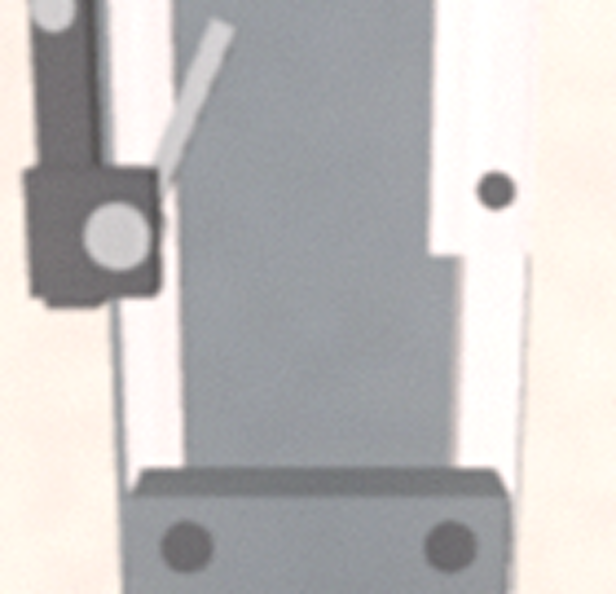

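View pics/w5b.png

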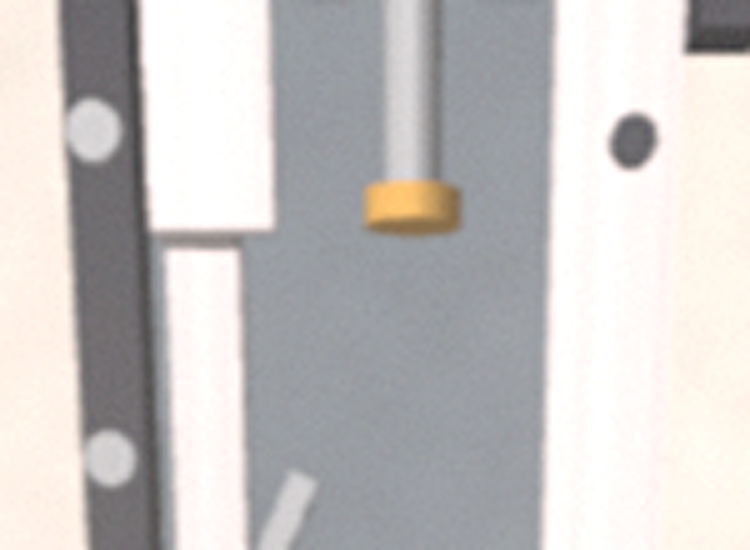

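```bash
python3 - <<'E'
from h import *
c=np.load("w5.npy",allow_pickle=True).item()
o=get_obs(); T=R.from_quat(o["eef_rot"]).as_matrix()
a=lambda *p:[[x/4.4-.4+205,y/4.4-.4+90] for x,y in p]
b=lambda *p:[[x/5-.4+195,y/5-.4] for x,y in p]
def show(n,uv,z):
    P=back(c,uv,z); L=(P-o["tcp_pos"])@T; s=""
    if len(L)>1:
        d=L[1]-L[0]; s=f"slope deg {np.degrees(np.arctan2(d[2],d[0])):.2f}"
    print(n,"tool xz",L[:,[0,2]].round(1).tolist(),s)
show("wall+ z14",a((175,0),(186,465)),14)
show("wall- z24",a((463,260),(456,465)),24)
show("keep- z28",b((553,0),(541,550)),28); show("keep-a",a((436,0),(430,255)),28)
show("keep+ z28",b((272,0),(274,230)),28)
show("stem z35",b((411,222)),35); show("keeper end",a((430,255)),28)
show("base top z103",a((128,497),(509,497)),103); show("base bot z89",a((141,469),(498,468)),89)
show("pawltip z18",a((222,25)),18)
E
```

```text
wall+ z14 tool xz [[-90.0, -22.9], [-12.3, -23.2]] slope deg -0.23
wall- z24 tool xz [[-49.5, 24.0], [-14.9, 23.9]] slope deg -0.24
keep- z28 tool xz [[-141.7, 17.9], [-76.3, 18.0]] slope deg 0.06
keep-a tool xz [[-89.1, 18.3], [-50.7, 18.3]] slope deg -0.02
keep+ z28 tool xz [[-141.7, -17.1], [-115.8, -17.5]] slope deg -0.86
stem z35 tool xz [[-115.4, 0.3]] 
keeper end tool xz [[-50.7, 18.3]] 
base top z103 tool xz [[-31.6, -21.1], [-31.6, 21.8]] slope deg 90.03
base bot z89 tool xz [[-31.2, -21.3], [-31.3, 22.4]] slope deg 90.20
pawltip z18 tool xz [[-86.0, -15.1]]
```

Carriage and channel are centred to within about 0.3 mm and 0.2°, so I can lower it.

Call:
{"api": "step_arm", "payload": {"gripper": [-1, -1, -1, -1, -1, -1, -1], "slide": [[0, 25, 0], [0, 30, 0], [0, 12, 0], [0, 6, 0], [0, 3, 0], [0, 2, 0], [0, 0, 0]], "twist": [[0, 0, 0], [0, 0, 0], [0, 0, 0], [0, 0, 0], [0, 0, 0], [0, 0, 0], [0, 0, 0]]}}

```text
clock: 9.75
tcp_pos: [543.8, -44.7, 33.7]
eef_rot: [0.476, -0.523, 0.523, -0.476]
wrist_force: [-0.2, -0.5, -2.1]
opening: 29.5
```

Call:
{"api": "step_arm", "payload": {"gripper": [-1, -1, -1], "slide": [[0, 1, 0], [0, 1, 0], [0, 0, 0]], "twist": [[0, 0, 0], [0, 0, 0], [0, 0, 0]]}}

```text
clock: 10.12
tcp_pos: [543.4, -44.6, 31.3]
eef_rot: [-0.476, 0.523, -0.523, 0.476]
wrist_force: [-1.3, 0.0, -1.2]
opening: 29.5
```

```bash
python3 look.py w6
```

```text
{'clock': 10.125, 'q': [-0.21, 0.419, 1.847, 0.0, 0.875, -0.116], 'tcp_pos': [543.407, -44.639, 31.271], 'wrist_force': [-1.303, 0.011, -1.232], 'opening': 29.479} |dq| 0.001058041478666065
[[-0.094, -0.0, 0.996], [-0.996, 0.0, -0.094], [-0.0, -1.0, -0.0]] yaw -5.384221105185439
```

View pics/w6.png

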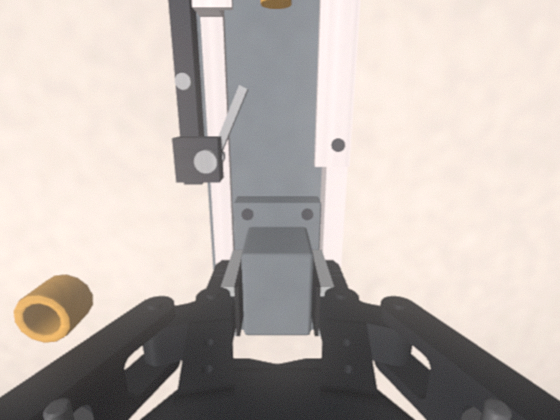

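The carriage is inside the channel, with equal gaps to the walls at columns 230 and 322. I'll ease it down until contact shows.

Call:
{"api": "step_arm", "payload": {"gripper": [-1, -1, -1], "slide": [[0, 0.7, 0], [0, 0.7, 0], [0, 0, 0]], "twist": [[0, 0, 0], [0, 0, 0], [0, 0, 0]]}}

```text
clock: 10.55
tcp_pos: [543.5, -44.6, 30.1]
eef_rot: [0.476, -0.523, 0.523, -0.476]
wrist_force: [-0.6, -0.3, 1.5]
opening: 29.1
```

Call:
{"api": "step_arm", "payload": {"gripper": [0.15, 0.15, 0.15, 0.15, 0.15, 0.15], "slide": [[0, 0, 0], [0, 0, 0], [0, 0, 0], [0, 0, 0], [0, -15, 0], [0, -25, 0]], "twist": [[0, 0, 0], [0, 0, 0], [0, 0, 0], [0, 0, 0], [0, 0, 0], [0, 0, 0]]}}

```text
clock: 11.3
tcp_pos: [543.0, -44.6, 70.4]
eef_rot: [-0.476, 0.523, -0.522, 0.476]
wrist_force: [0.6, -0.4, -0.1]
opening: 49.3
```

Call:
{"api": "step_arm", "payload": {"gripper": [0.15, -1, -1, -1, -1, -1], "slide": [[22, 0, 0], [22, 0, 0], [0, 0, 0], [0, 0, 0], [0, 0, 0], [0, 0, 0]], "twist": [[0, 0, 0], [0, 0, 0], [0, 0, 0], [0, 0, 0], [0, 0, 0], [0, 0, 0]]}}

```text
clock: 12.05
tcp_pos: [539.3, -87.9, 69.9]
eef_rot: [-0.476, 0.523, -0.523, 0.476]
wrist_force: [0.1, 0.4, -0.4]
opening: -0.2
```

```bash
python3 look.py w7
```

```text
{'clock': 12.05, 'q': [-0.289, 0.373, 1.801, 0.0, 0.967, -0.196], 'tcp_pos': [539.302, -87.854, 69.86], 'wrist_force': [0.094, 0.431, -0.4], 'opening': -0.243} |dq| 0.0026363124625700257
[[-0.093, -0.0, 0.996], [-0.996, 0.0, -0.093], [-0.0, -1.0, -0.0]] yaw -5.344108968529287
```

View pics/w7.png

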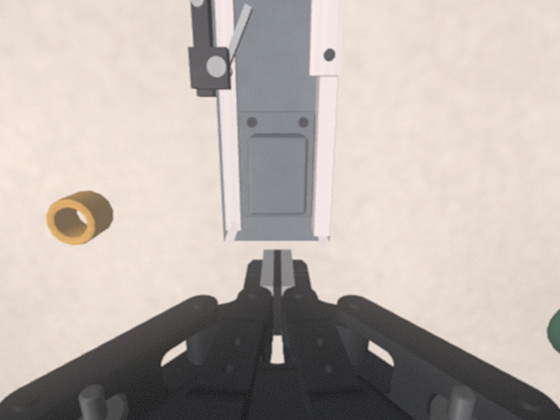

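The carriage lies flat and square in the open end (240–315, 112–240), and the shut fingers are behind it. I'll lower them and begin the push.

Call:
{"api": "step_arm", "payload": {"gripper": [-1, -1, -1, -1, -1, -1, -1, -1, -1], "slide": [[0, 20, 0], [0, 16, 0], [0, 0, 0], [-5, 0, 0], [-4, 0, 0], [-4, 0, 0], [-4, 0, 0], [-4, 0, 0], [0, 0, 0]], "twist": [[0, 0, 0], [0, 0, 0], [0, 0, 0], [0, 0, 0], [0, 0, 0], [0, 0, 0], [0, 0, 0], [0, 0, 0], [0, 0, 0]]}}

```text
clock: 13.22
tcp_pos: [541.7, -67.3, 34.1]
eef_rot: [0.476, -0.523, 0.523, -0.476]
wrist_force: [1.8, -1.4, 0.9]
opening: 0.1
```

```bash
python3 look.py w8
```

```text
{'clock': 13.225, 'q': [-0.251, 0.416, 1.844, 0.001, 0.881, -0.158], 'tcp_pos': [541.679, -67.288, 34.105], 'wrist_force': [1.784, -1.414, 0.895], 'opening': 0.116} |dq| 0.004506889521182375
[[-0.094, 0.001, 0.996], [-0.996, 0.0, -0.094], [-0.0, -1.0, 0.001]] yaw -5.38117878018342
```

View pics/w8.png

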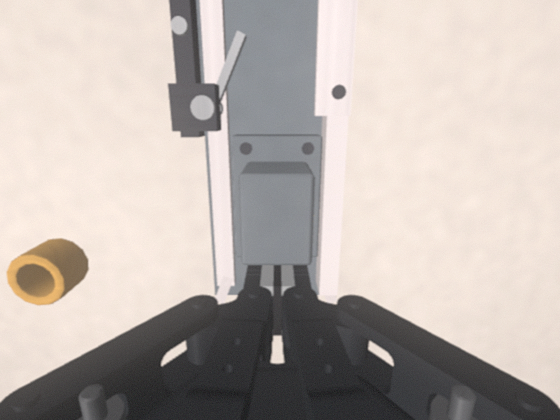

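In contact, with the fingers behind the block and the force near 1.5 N. I'll push on in moderate steps.

Call:
{"api": "step_arm", "payload": {"gripper": [-1, -1, -1, -1, -1, -1, -1, -1, -1, -1, -1], "slide": [[-4, 0, 0], [-5, 0, 0], [-5, 0, 0], [-5, 0, 0], [-5, 0, 0], [-5, 0, 0], [-4, 0, 0], [-3, 0, 0], [-3, 0, 0], [-3, 0, 0], [0, 0, 0]], "twist": [[0, 0, 0], [0, 0, 0], [0, 0, 0], [0, 0, 0], [0, 0, 0], [0, 0, 0], [0, 0, 0], [0, 0, 0], [0, 0, 0], [0, 0, 0], [0, 0, 0]]}}

```text
clock: 14.65
tcp_pos: [545.3, -25.2, 33.9]
eef_rot: [-0.476, 0.523, -0.523, 0.476]
wrist_force: [0.8, -3.3, 1.0]
opening: -0.2
```

```bash
python3 look.py w9
```

```text
{'clock': 14.65, 'q': [-0.174, 0.416, 1.843, 0.001, 0.882, -0.081], 'tcp_pos': [545.268, -25.249, 33.857], 'wrist_force': [0.803, -3.316, 0.979], 'opening': -0.152} |dq| 0.006019990548392974
[[-0.094, 0.0, 0.996], [-0.996, 0.001, -0.094], [-0.001, -1.0, -0.0]] yaw -5.39393594301091
```

View pics/w9.png

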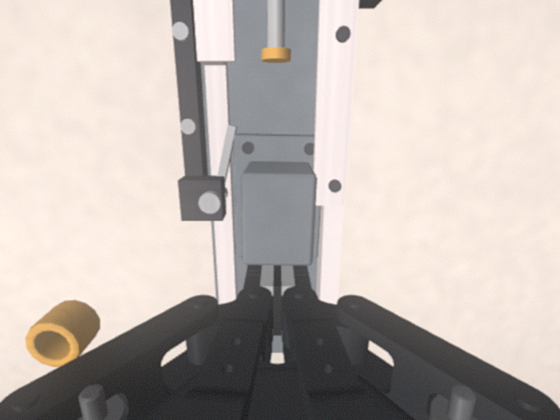

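The base is under the keeper strip and is pushing the pawl aside (tip at about (232,130)); force 3.3 N. Continuing.

Call:
{"api": "step_arm", "payload": {"gripper": [-1, -1, -1, -1, -1, -1, -1, -1, -1, -1, -1, -1], "slide": [[-3, 0, 0], [-4, 0, 0], [-4, 0, 0], [-4, 0, 0], [-4, 0, 0], [-4, 0, 0], [-4, 0, 0], [-4, 0, 0], [-4, 0, 0], [-3, 0, 0], [-2, 0, 0], [0, 0, 0]], "twist": [[0, 0, 0], [0, 0, 0], [0, 0, 0], [0, 0, 0], [0, 0, 0], [0, 0, 0], [0, 0, 0], [0, 0, 0], [0, 0, 0], [0, 0, 0], [0, 0, 0], [0, 0, 0]]}}

```text
clock: 16.2
tcp_pos: [548.7, 14.5, 33.8]
eef_rot: [-0.476, 0.523, -0.523, 0.476]
wrist_force: [0.7, -0.8, 1.1]
opening: 0.1
```

```bash
python3 look.py w10
```

```text
{'clock': 16.2, 'q': [-0.101, 0.42, 1.836, 0.001, 0.886, -0.007], 'tcp_pos': [548.72, 14.511, 33.812], 'wrist_force': [0.692, -0.76, 1.056], 'opening': 0.088} |dq| 0.004131447299550119
[[-0.094, -0.001, 0.996], [-0.996, 0.001, -0.094], [-0.001, -1.0, -0.001]] yaw -5.393334211215891
```

View pics/w10.png

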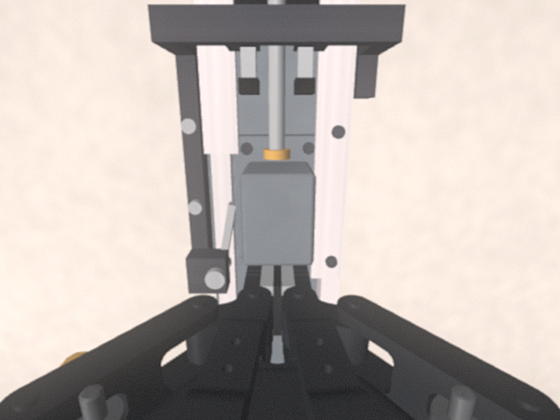

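The block is just reaching the stem tip (277,155). The pawl is pressed aside at (230,225), and the buffers are ahead at (249,87) and (304,87). Slower from here.

Call:
{"api": "step_arm", "payload": {"gripper": [-1, -1, -1, -1, -1, -1, -1, -1, -1], "slide": [[-2, 0, 0], [-2, 0, 0], [-2, 0, 0], [-2, 0, 0], [-2, 0, 0], [-2, 0, 0], [-2, 0, 0], [-2, 0, 0], [0, 0, 0]], "twist": [[0, 0, 0], [0, 0, 0], [0, 0, 0], [0, 0, 0], [0, 0, 0], [0, 0, 0], [0, 0, 0], [0, 0, 0], [0, 0, 0]]}}

```text
clock: 17.38
tcp_pos: [550.4, 27.2, 34.3]
eef_rot: [0.478, -0.521, 0.524, -0.475]
wrist_force: [0.5, -9.3, 3.8]
opening: -0.3
```

```bash
python3 look.py w11
```

```text
{'clock': 17.375, 'q': [-0.074, 0.422, 1.831, -0.006, 0.889, 0.022], 'tcp_pos': [550.378, 27.245, 34.29], 'wrist_force': [0.465, -9.349, 3.789], 'opening': -0.336} |dq| 0.002180590452537359
[[-0.092, -0.0, 0.996], [-0.996, -0.005, -0.092], [0.005, -1.0, 0.0]] yaw -5.251054104659756
```

View pics/w11.png

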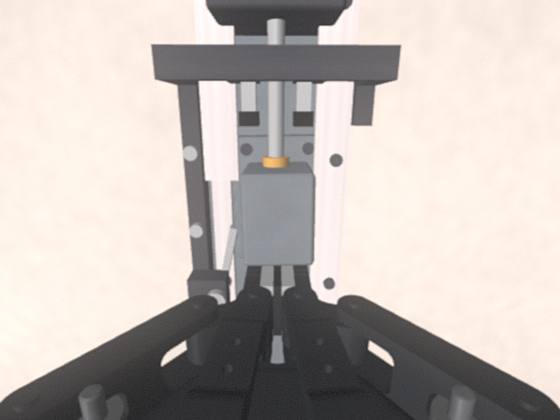

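Stem engaged, force 9.3 N. The arm yields about 3 mm there, so further steps load it gently. Continuing at 1 mm per row.

Call:
{"api": "step_arm", "payload": {"gripper": [-1, -1, -1, -1, -1, -1, -1, -1, -1], "slide": [[-1, 0, 0], [-1, 0, 0], [-1, 0, 0], [-1, 0, 0], [-1, 0, 0], [-1, 0, 0], [-1, 0, 0], [-1, 0, 0], [0, 0, 0]], "twist": [[0, 0, 0], [0, 0, 0], [0, 0, 0], [0, 0, 0], [0, 0, 0], [0, 0, 0], [0, 0, 0], [0, 0, 0], [0, 0, 0]]}}

```text
clock: 18.55
tcp_pos: [551.1, 34.8, 34.4]
eef_rot: [0.478, -0.521, 0.524, -0.475]
wrist_force: [-0.9, -12.4, 3.0]
opening: 0.2
```

Call:
{"api": "step_arm", "payload": {"gripper": [-1, -1, -1, -1, -1], "slide": [[-1, 0, 0], [-1, 0, 0], [-1, 0, 0], [-1, 0, 0], [0, 0, 0]], "twist": [[0, 0, 0], [0, 0, 0], [0, 0, 0], [0, 0, 0], [0, 0, 0]]}}

```text
clock: 19.18
tcp_pos: [551.5, 38.7, 34.4]
eef_rot: [0.478, -0.521, 0.524, -0.475]
wrist_force: [-1.3, -12.2, 3.4]
opening: 0.2
```

```bash
python3 look.py w12
```

```text
{'clock': 19.175, 'q': [-0.052, 0.424, 1.826, -0.007, 0.891, 0.044], 'tcp_pos': [551.523, 38.68, 34.361], 'wrist_force': [-1.254, -12.164, 3.412], 'opening': 0.159} |dq| 0.002117418242309041
[[-0.091, -0.0, 0.996], [-0.996, -0.006, -0.091], [0.006, -1.0, 0.0]] yaw -5.2380652257601295
```

View pics/w12.png

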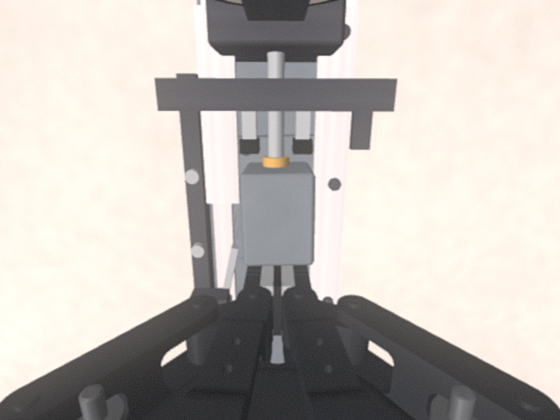

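Force is 12.2 N and the buffer faces (250,147) are still just ahead of the block. I'll go in small steps and watch for the click.

Call:
{"api": "step_arm", "payload": {"gripper": [-1, -1, -1], "slide": [[-1, 0, 0], [-1, 0, 0], [0, 0, 0]], "twist": [[0, 0, 0], [0, 0, 0], [0, 0, 0]]}}

```text
clock: 19.6
tcp_pos: [551.7, 40.7, 34.4]
eef_rot: [0.478, -0.521, 0.524, -0.475]
wrist_force: [-0.9, -12.1, 3.1]
opening: 0.3
```

Call:
{"api": "step_arm", "payload": {"gripper": [-1, -1, -1], "slide": [[-1, 0, 0], [-0.5, 0, 0], [0, 0, 0]], "twist": [[0, 0, 0], [0, 0, 0], [0, 0, 0]]}}

```text
clock: 19.98
tcp_pos: [551.9, 42.0, 34.4]
eef_rot: [0.478, -0.521, 0.524, -0.475]
wrist_force: [-1.0, -12.6, 3.2]
opening: 0.2
```

```bash
python3 look.py w13
```

```text
{'clock': 19.975, 'q': [-0.046, 0.425, 1.825, -0.008, 0.891, 0.05], 'tcp_pos': [551.861, 42.029, 34.372], 'wrist_force': [-1.008, -12.61, 3.184], 'opening': 0.171} |dq| 0.002158723552901277
[[-0.091, -0.0, 0.996], [-0.996, -0.006, -0.091], [0.006, -1.0, 0.0]] yaw -5.233507807239113
```

View pics/w13.png

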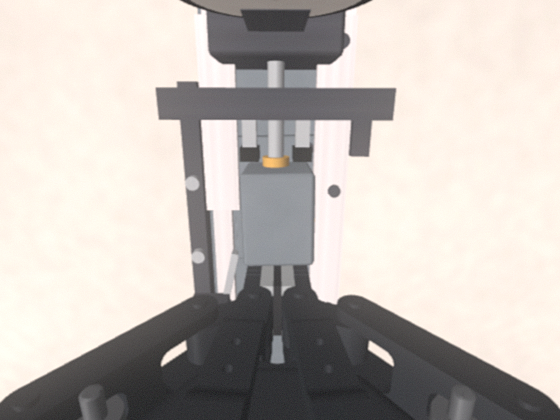

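Call:
{"api": "step_arm", "payload": {"gripper": [-1, -1, -1], "slide": [[-0.7, 0, 0], [-0.7, 0, 0], [0, 0, 0]], "twist": [[0, 0, 0], [0, 0, 0], [0, 0, 0]]}}

```text
clock: 20.4
tcp_pos: [551.4, 44.1, 34.1]
eef_rot: [0.478, -0.522, 0.523, -0.475]
wrist_force: [-0.9, -9.7, 2.3]
opening: -0.1
```

Call:
{"api": "step_arm", "payload": {"gripper": [-1, -1, -1], "slide": [[-0.7, 0, 0], [-0.3, 0, 0], [0, 0, 0]], "twist": [[0, 0, 0], [0, 0, 0], [0, 0, 0]]}}

```text
clock: 20.78
tcp_pos: [551.4, 44.7, 34.1]
eef_rot: [0.478, -0.521, 0.523, -0.475]
wrist_force: [-1.1, -11.4, 3.4]
opening: -0.1
```

```bash
python3 look.py w14
```

```text
{'clock': 20.775, 'q': [-0.041, 0.426, 1.825, -0.007, 0.893, 0.055], 'tcp_pos': [551.383, 44.714, 34.117], 'wrist_force': [-1.11, -11.406, 3.429], 'opening': -0.063} |dq| 0.002361040799523282
[[-0.091, -0.002, 0.996], [-0.996, -0.005, -0.091], [0.006, -1.0, -0.001]] yaw -5.248464263475185
```

View pics/w14.png

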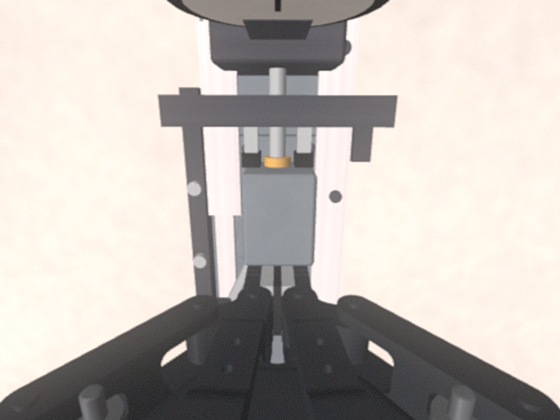

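The force dropped from 12.6 to 9.7 N while the carriage jumped ahead, and the pawl blade is no longer alongside the base at (235,270). That looks like the click. I'll advance slightly to feel the buffer.

Call:
{"api": "step_arm", "payload": {"gripper": [-1, -1, -1], "slide": [[-0.5, 0, 0], [-0.5, 0, 0], [0, 0, 0]], "twist": [[0, 0, 0], [0, 0, 0], [0, 0, 0]]}}

```text
clock: 21.2
tcp_pos: [551.4, 44.8, 34.2]
eef_rot: [0.479, -0.521, 0.524, -0.475]
wrist_force: [-2.1, -14.3, 3.8]
opening: -0.0
```

Buffer felt: the force rose to 14.3 N with almost no movement. I'll stop here and back off.

Call:
{"api": "step_arm", "payload": {"gripper": [-1, -1, -1, -1, -1, -1, -1, -1, -1], "slide": [[1, 0, 0], [1, 0, 0], [2, 0, 0], [3, 0, 0], [5, 0, 0], [5, 0, 0], [0, -30, 0], [0, -40, 0], [0, 0, 0]], "twist": [[0, 0, 0], [0, 0, 0], [0, 0, 0], [0, 0, 0], [0, 0, 0], [0, 0, 0], [0, 0, 0], [0, 0, 0], [0, 0, 0]]}}

```text
clock: 22.32
tcp_pos: [553.1, 31.9, 106.9]
eef_rot: [0.474, -0.521, 0.525, -0.478]
wrist_force: [0.2, -0.1, -0.3]
opening: -0.1
```

```bash
python3 look.py w15
```

```text
{'clock': 22.325, 'q': [-0.068, 0.34, 1.744, 0.001, 1.051, 0.025], 'tcp_pos': [553.086, 31.932, 106.938], 'wrist_force': [0.203, -0.065, -0.325], 'opening': -0.085} |dq| 0.05941959059750179
[[-0.094, 0.007, 0.996], [-0.996, 0.0, -0.094], [-0.001, -1.0, 0.007]] yaw -5.390583088268409
```

View pics/w15.png

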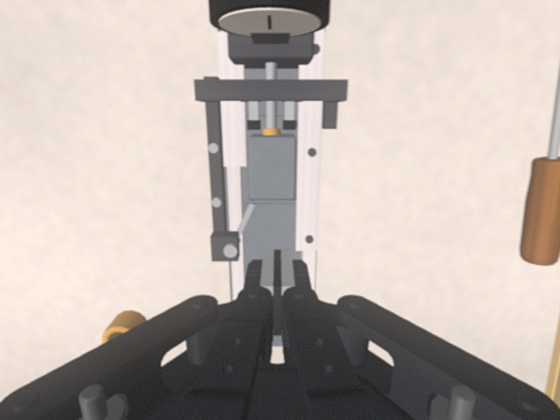

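Latched: the pawl tip at (252,207) sits right behind the base's tail line (row 202), the stem tip is against the block at (271,132), and the carriage hasn't come back. I'll raise the tool clear and recheck after some time.

Call:
{"api": "step_arm", "payload": {"gripper": [-1, -1, -1, -1, -1, -1, -1, -1], "slide": [[0, -40, 0], [0, -30, 0], [0, 0, 0], [0, 0, 0], [0, 0, 0], [0, 0, 0], [0, 0, 0], [0, 0, 0]], "twist": [[0, 0, 0], [0, 0, 0], [0, 0, 0], [0, 0, 0], [0, 0, 0], [0, 0, 0], [0, 0, 0], [0, 0, 0]]}}

```text
clock: 23.38
tcp_pos: [550.6, 31.9, 173.7]
eef_rot: [-0.476, 0.523, -0.523, 0.476]
wrist_force: [0.7, -0.1, -1.0]
opening: 0.1
```

```bash
python3 look.py w16; python3 - <<'E'
from h import *
c=np.load("w16.npy",allow_pickle=True).item(); im=cv2.convertScaleAbs(c["color"],alpha=1.5)
cv2.imwrite("pics/w16a.png",cv2.resize(im[60:260,190:350],None,fx=3,fy=3,interpolation=cv2.INTER_CUBIC))
t=capture("side"); cv2.imwrite("pics/side16.png",cv2.resize(cv2.convertScaleAbs(t["color"],alpha=1.4)[120:420,150:450],None,fx=2,fy=2))
E
```

```text
{'clock': 23.375, 'q': [-0.068, 0.28, 1.648, 0.0, 1.214, 0.026], 'tcp_pos': [550.634, 31.891, 173.706], 'wrist_force': [0.666, -0.054, -1.029], 'opening': 0.103} |dq| 0.002819570780885989
[[-0.094, -0.0, 0.996], [-0.996, 0.0, -0.094], [-0.0, -1.0, -0.0]] yaw -5.383637039576664
```

View pics/w16a.png

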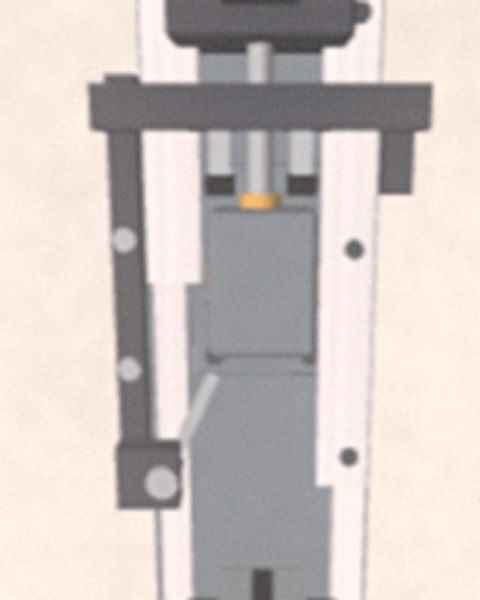

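View pics/side16.png

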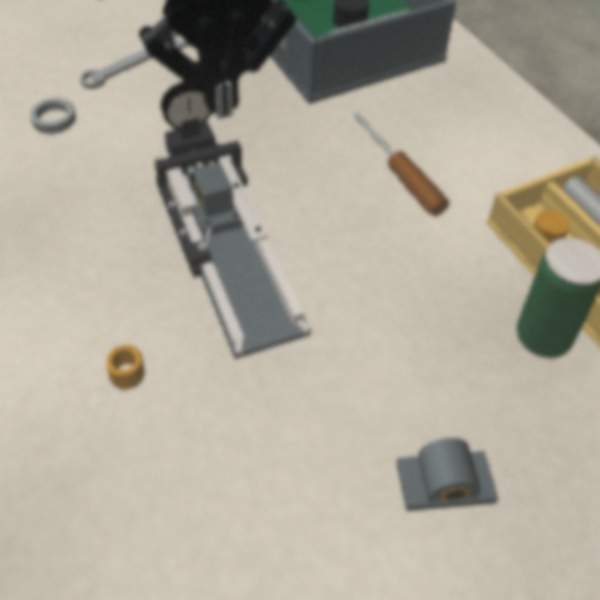

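The pawl tip (crop (213,378)) blocks the tail line at row 372. The stem rests on the block, there is a small gap to the buffers, and the bystanders are unmoved. A second after release it still holds, so I'll hand in.

```bash
python3 -c "
from plant import *
print(finish_job())"
```

```text
the job is handed in; nothing more can be done
None
```

The carriage is latched in the slideway: the pawl alone holds it against the gauge's stem. I handed the job in at about 23.5 s of the 61 s allowed.

- **Placing:** I gripped the carriage by its block and set it down flat in the open end of the channel. It was centred within about 0.3 mm, and I then let go.
- **Pushing:** I used the shut fingers on the back of the block. Along the stem the force read 12–12.6 N. It dropped to 9.7 N as the carriage jumped forward, which I took as the click.
- **Stopping:** I stopped when the buffer raised the force to 14.3 N, the highest value I read and well under the 25 N limit. Forces were read only at the end of each move, so a short peak in between would not show.
- **Last checks:** With the tool clear for over a second, the wrist camera showed the pawl tip right behind the base's tail. The stem was against the block, and there was a small gap to the buffers. The wrist force was near zero, and the bystanders visible in the last side picture stood where they were.

No check failed. The only disagreement was an early 2–3 mm difference between the top and wrist cameras, which is about the calibration tolerance. The wrist view settled it.

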